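# Sort the clay tools back into their trays

### The arm

A 6-joint arm with a two-finger parallel gripper is mounted at the origin on the work surface. World frame = base frame: x ahead of the robot, y to its left, z up, the work surface at z = 0. Lengths are in m, angles in rad, forces in N, time in s.
With the tool pointing down it reaches from about 0.275 to 0.775 m from the base axis. Payload 14.6 kg.
Tool frame: the origin (TCP) lies midway between the tips of the shut fingers; the grasp point (between the pads) lies hold_point_z behind it (hold_point_z is the distance from the TCP to the grasp point, in m); z points along the fingers, y is the direction in which the jaws open and shut (so a half turn about z gives the same grasp; the last joint's range is limited). The gripper opens to 85 mm and grips with 20 to 120 N. Pads are 22 mm wide; open, the fingers measure 114 mm over their backs; the gripper's body (76 mm by 85 mm) begins 54 mm behind the grasp point. The pads swing forward as they close: fully open they stand 13 mm farther back than shut.
Start: joints at [1.151, 0.263, -0.048, 1.259, 0, 1.415], TCP at [0.137, 0.507, 0.231] pointing down, gripper open.
Joint ranges: [-2.65, 2.65], [-0.89, 1.7], [-1.18, 1.37], [-2.13, 2.11], [-1.35, 1.29], [-3.14, 3.14]. Speed limits (rad/s): [1.89, 1.89, 2.57, 2.79, 3.14, 3.14].

### API

Orientations are given as a unit quaternion [w, x, y, z].
In Python, from plant import * gives the robot as it stands. The module is installed in compiled form; this text tells all that it offers.
- The arm moves only by the tool play_rows, never from a script. Its arguments are lists of equal length, an entry for each row: "xyz": the shift along the tool's x, y, z in units of 400 mm (1.0 is 400 mm), a list of three; "rotation": the turn, a rotation vector about the tool's x, y, z in units of pi rad (1.0 is pi rad), a list of three. A call has 1 to 5 rows; each row is the pose to reach, as a shift and turn from the pose measured when the call began, along the tool's axes at that moment, turning the shorter way round; what a row does not reach only later rows make up. A row lasts 1/10 s, in which the tool goes at most 50 mm and 8.59 degrees, less where a joint would pass 70% of its speed; a pose out of reach is approached as far as the arm can. A call with a number of a shift or a turn outside -1 to 1 is refused whole. A call with a gripper value outside its range is refused whole. "jaw" is the closure, from -1 (fully open) to 1 (shut), set as the call begins (left out, the last holds). The fingers move at their own pace and stop on an object; "newtons" is the grip in N (left out, the last holds). Time passes only in rows, so rows that repeat a pose let the fingers close. It gives the time, the measured TCP pose, the force and the opening at its end, in the units of the state.
- sense(): the state, without advancing time (a new reading comes with each control period).
- capture(name): name is "scene" or "top" or "wrist"; returns the picture (480x640x3 uint8, red, green, blue); there is no depth.
- calibration(name): a dict with "K" (3x3 intrinsics, pixels), "origin" and "orientation" of the camera in the world; the wrist camera has in their place "mount" (4x4, takes a point from camera to tool coordinates, whose origin is the TCP and whose axes are the flange's). Camera axes: x right, y down, z forward; pixel columns grow to the right and rows downward; lengths in m; the calibration is good to about 2 mm. A picture is of the moment at which its call begins: read the wrist's pose just before it. calibration takes no time and is no camera call.
- job_done(): hands the job in, once; it reports no verdict.
Trained networks look in the newest picture that a camera, given by its name, has taken for a name from the list of things; names that differ only in an ending like _2 or _b are one class to them, and where a whole thing is asked for, a point or a joint stands for the part that bears it (a point fixed in the world has none). Each returns a list of dicts, best first, with "score" (0 to 1); they miss things now and then, are a little off and sometimes report something else, mostly with a low value. They report only what shows in the picture. A call takes as long as a camera call.
- look_for(camera, thing): "location" ([row, column] in pixels, amid what is visible of it).
- trace(camera, thing): "pixels" (480x640 bool, what is visible of it) and "location" ([row, column] in pixels, amid what is visible of it).
The state is a dict: "t": time; "joint_pos": joint angles; "joint_velocities": joint speeds; "effort": joint torques, N m; "ee_pos": TCP position; "ee_rot": TCP orientation; "ft_force": force on the tool from outside, world axes, zero at the start; "ft_torque": the same for the moment, N m; "finger_gap": opening from 0.0 (shut) to 1.0 (fully open).
Only numpy, scipy, OpenCV 4.12 (cv2) and the standard library are available. Lean on these libraries where they do the work, as an engineer would, in place of code of your own. Each camera call takes 0.05 s, during which the arm holds its last target.

### The job

The clay class is over: put the two wooden stamps, the two round steel cutters and the wooden modelling stick into the grey trays, each in the empty near bay of the tray whose far strip carries a fixed sample of the same kind. Stand the stamps on their feet and the cutters on their rims, lay the stick flat, all right down on the tray floor and none on top of another. Leave the little clay cup and the glue stick standing where they are.

Things in the scene. Friction and masses are not known exactly. Their poses are not given: they have to be found in the camera images.
- stamp_a: Pale wooden clay stamp, one of two alike: square foot 40 x 40 x 14 mm with an upright round handle 20 mm in diameter on its middle, 60 mm high in all, standing on its foot. Origin: centre of the underside; z up along the handle, x and y along the foot's edges. About 50 g.
- stamp_b: Pale wooden clay stamp, the other of two alike: square foot 40 x 40 x 14 mm with an upright round handle 20 mm in diameter on its middle, 60 mm high in all, standing on its foot. Origin: centre of the underside; z up along the handle, x and y along the foot's edges. About 50 g.
- cutter_a: Round steel clay cutter, one of two alike: a plain thin-walled band open at both ends, 44 mm in outer diameter, wall 2.4 mm, 40 mm high, standing on its rim. Origin: centre of the lower rim; z up along its axis. About 60 g.
- cutter_b: Round steel clay cutter, the other of two alike: a plain thin-walled band open at both ends, 44 mm in outer diameter, wall 2.4 mm, 40 mm high, standing on its rim. Origin: centre of the lower rim; z up along its axis. About 60 g.
- stick: Flat pale wooden modelling stick, lying on the table: 110 mm long (its x), 14 mm wide (its y), 12 mm thick; the last 15 mm at each end slightly thinner. Origin: centre of the underside, z up. About 25 g. It points roughly away from the robot at the start.
- tray_stamps: Fixed grey tray, 138 (x) by 158 (y) mm, walls 25 high, 4 thick, floor 4 thick. A cross wall parts the empty near bay (inside 76 along x, 150 along y) from a far marker strip 50 deep that carries a stamp (60 high), fixed, to show what belongs here. Origin: at table level below the near bay's centre; marker centre 67 mm along +x, which points roughly away from the robot; z up.
- tray_cutters: Fixed grey tray, 138 (x) by 158 (y) mm, walls 25 high, 4 thick, floor 4 thick. A cross wall parts the empty near bay (inside 76 along x, 150 along y) from a far marker strip 50 deep that carries a round cutter (40 high), fixed, to show what belongs here. Origin: at table level below the near bay's centre; marker centre 67 mm along +x, which points roughly away from the robot; z up.
- tray_sticks: Fixed grey tray, 138 (x) by 158 (y) mm, walls 25 high, 4 thick, floor 4 thick. A cross wall parts the empty near bay (inside 76 along x, 150 along y) from a far marker strip 50 deep that carries a stick along y (12 high), fixed, to show what belongs here. Origin: at table level below the near bay's centre; marker centre 67 mm along +x, which points roughly away from the robot; z up.
- pot: Small grey-brown dry clay cup left to stand on the table among the tools, a bystander: 36 mm in diameter, 48 mm high. Origin: centre of the underside, z up. Loose, about 60 g; not to be disturbed.
- glue: Glue stick, white tube with a red cap, standing on the table among the tools, a bystander: 26 mm in diameter, 62 mm high. Origin: centre of the underside, z up. Loose, about 30 g; not to be disturbed.

How it is judged:
At the end, for the whole second after the job is handed in: All five rest in the near bay of the matching tray: origin within 32 mm (stick 36) of bay centre along tray x and 66 mm along tray y, underside less than 10 mm above the tray's underside (its floor is at 4), upright or flat within 0.15 rad, slower than 20 mm/s (x of stamp_a in the frame of tray_stamps between -0.032 and 0.032 m and y of stamp_a in the frame of tray_stamps between -0.066 and 0.066 m and z of each of stamp_a, stamp_b in the frame of tray_stamps below 0.01 m and angle between each of stamp_a, cutter_a, stamp_b, cutter_b, stick's own z axis and vertical below 0.15 rad and linear speed of each of stamp_a, cutter_a, stamp_b, cutter_b, stick below 0.02 m/s and x of cutter_a in the frame of tray_cutters between -0.032 and 0.032 m and y of cutter_a in the frame of tray_cutters between -0.066 and 0.066 m and z of each of cutter_a, cutter_b in the frame of tray_cutters below 0.01 m and x of stamp_b in the frame of tray_stamps between -0.032 and 0.032 m and y of stamp_b in the frame of tray_stamps between -0.066 and 0.066 m and x of cutter_b in the frame of tray_cutters between -0.032 and 0.032 m and y of cutter_b in the frame of tray_cutters between -0.066 and 0.066 m and x of stick in the frame of tray_sticks between -0.036 and 0.036 m and y of stick in the frame of tray_sticks between -0.066 and 0.066 m and z of stick in the frame of tray_sticks below 0.01 m); the robot touches nothing.
It fails at once if the clay cup is pushed more than 20 mm or tipped (distance of pot from where it was at the start of the episode above 0.02 m or angle between pot's own z axis and vertical above 0.5 rad).
It fails at once if the glue stick is pushed more than 20 mm or tipped (distance of glue from where it was at the start of the episode above 0.02 m or angle between glue's own z axis and vertical above 0.5 rad).
It also fails if it takes over 112 s, if anything falls off the work surface, if the arm or the gripper's body presses on something with over 40 N, if the wrist force passes 120 N, or if a joint passes its speed limit or range.

## Working session

There is one attempt and no reset: what is moved stays moved. The work goes in short steps, Python scripts to look and compute and a tool call to move; the robot and the scene stay as the last step left them, time stands still between calls to the robot, and variables do not carry over. Pictures are saved under pics/ and viewed, and the job is handed in when it is done.

Besides the shell and the picture viewer there is one more tool, called after ">>>" by a JSON object that holds its "api" and its "payload". play_rows: Moves the arm, as the interface text tells. Shifts and turns lie within -1 to 1; 1 stands for 400 mm of shift or pi rad of turn. Its arguments: {"type":"object","properties":{"xyz":{"type":"array","items":{"type":"array","items":{"type":"number"}}},"rotation":{"type":"array","items":{"type":"array","items":{"type":"number"}}},"jaw":{"type":"number"},"newtons":{"type":"number"}},"required":["xyz","rotation"]}

```bash
mkdir -p pics; python3 - <<'E'
from plant import *
import cv2
print(sense())
for n in ("scene","top","wrist"):
    im=capture(n); cv2.imwrite(f"pics/{n}0.png",im[:,:,::-1]); print(n,calibration(n))
E
```

```text
{'t': 0.0, 'joint_pos': array([ 1.15065855e+00,  2.63518877e-01, -4.89247122e-02,  1.25944785e+00,
       -6.60898384e-06,  1.41549603e+00]), 'joint_velocities': array([-0.00017019, -0.00054394,  0.00100814, -0.00080151,  0.00126528,
        0.00152525]), 'effort': array([ 4.65227495e-03, -6.37609577e+01,  3.84568226e+01,  1.36554884e-02,
        7.32362582e-05,  1.97344946e-06]), 'ee_pos': array([0.1373074 , 0.50642617, 0.2308317 ]), 'ee_rot': array([-1.52209375e-04,  1.32032068e-01,  9.91245294e-01, -5.25986965e-04]), 'ft_force': array([-0.29822115, -0.66318751,  0.41936106]), 'ft_torque': array([-0.00982605, -0.0510236 ,  0.0108148 ]), 'finger_gap': 0.9981492163181404}
scene {'K': array([[571.0587698 ,   0.        , 313.49947873],
       [  0.        , 571.0587698 , 236.24182719],
       [  0.        ,   0.        ,   1.        ]]), 'origin': array([1.19746571, 0.51206562, 0.63591894]), 'orientation': array([-0.22448908,  0.39821956,  0.78665948, -0.41496108])}
top {'K': array([[569.68865146,   0.        , 315.50751307],
       [  0.        , 569.68865146, 241.90185827],
       [  0.        ,   0.        ,   1.        ]]), 'origin': array([ 0.27158612, -0.01413889,  1.0776684 ]), 'orientation': array([ 0.07031947, -0.69727856,  0.71054229, -0.06314615])}
wrist {'K': array([[350.01476607,   0.        , 319.42062414],
       [  0.        , 350.01476607, 233.39938473],
       [  0.        ,   0.        ,   1.        ]]), 'mount': array([[-1.17521897e-03, -9.52804378e-01, -3.03582667e-01,
         7.64785923e-02],
       [ 9.99998838e-01, -8.24853660e-04, -1.28233088e-03,
        -3.86231122e-04],
       [ 9.71399207e-04, -3.03583821e-01,  9.52804240e-01,
        -1.43115476e-01],
       [ 0.00000000e+00,  0.00000000e+00,  0.00000000e+00,
         1.00000000e+00]])}
```

View pics/top0.png

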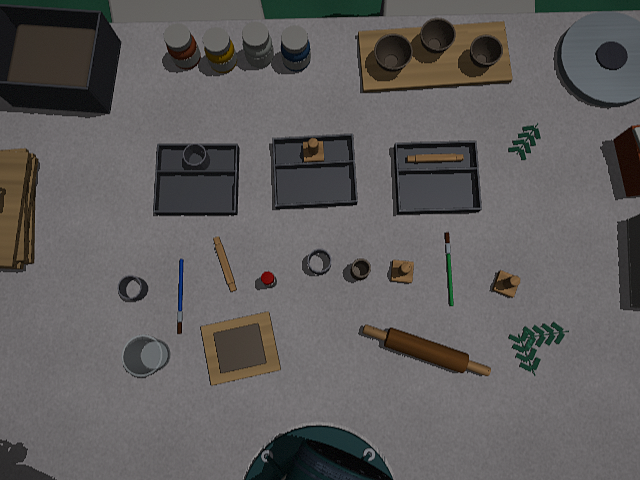

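View pics/scene0.png

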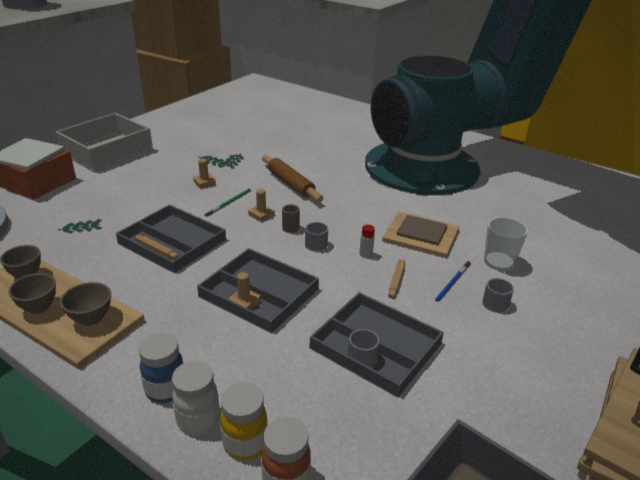

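```bash
python3 -c "
import plant;print([k for k in dir(plant) if k[0]!='_']); print(getattr(plant,'hold_point_z',None))"; ls
```

```text
['MotionError', 'calibration', 'capture', 'hold_point_z', 'job_done', 'look_for', 'sense', 'trace']
0.0187
pics
```

```bash
cat > h.py <<'E'
import numpy as np, cv2
from scipy.spatial.transform import Rotation as R
from plant import *
def Rq(q): return R.from_quat([q[1],q[2],q[3],q[0]])
def cam(n,s=None):
    c=calibration(n)
    if n=="wrist":
        s=s or sense(); Rt=Rq(s["ee_rot"]).as_matrix(); m=np.array(c["mount"])
        return np.array(c["K"]),s["ee_pos"]+Rt@m[:3,3],Rt@m[:3,:3]
    return np.array(c["K"]),np.array(c["origin"]),Rq(c["orientation"]).as_matrix()
def proj(C,p):
    K,o,M=C; q=K@(M.T@(np.asarray(p,float)-o)); return q[:2]/q[2]   # u(col),v(row)
def ray(C,u,v,z):
    K,o,M=C; d=M@np.linalg.solve(K,[u,v,1]); return o+d*(z-o[2])/d[2]
E
python3 - <<'E'
from h import *
C=cam("top")
print(proj(C,[0,0,0]),proj(C,[.137,.507,.23]),proj(C,[.5,0,0]),proj(C,[.5,.2,0]))
im=capture("top")
np.save("top.npy",im)
vis=im.copy()
for t,z in [("stamp_a",.03),("cutter_a",.02),("stick",.006),("tray_stamps",.012),("tray_cutters",.012),("tray_sticks",.012),("pot",.024),("glue",.03)]:
    for k,d in enumerate(trace("top",t)):
        m=d["pixels"]; r,c=d["location"]
        p=ray(C,c,r,z); 
        rect=cv2.minAreaRect(np.argwhere(m)[:,::-1].astype(np.float32)) if m.any() else None
        print(t,round(d["score"],2),np.round([r,c]),m.sum(),p[:2].round(3),np.hypot(*p[:2]).round(3),rect)
        np.save(f"m_{t}_{k}.npy",m)
E
```

```text
[317.46766859 507.30884007] [-41.49364458 453.60545041] [312.71909786 230.70916937] [209.46182693 232.75359076]
stamp_a 0.73 [268. 400.] 438 [ 0.419 -0.162] 0.449 ((401.8308410644531, 270.3538513183594), (21.582042694091797, 21.085905075073242), 7.125016689300537)
stamp_a 0.67 [279. 507.] 495 [ 0.396 -0.357] 0.533 ((505.7533874511719, 283.1575622558594), (23.525270462036133, 21.7696533203125), 20.556045532226562)
cutter_a 0.79 [256. 318.] 191 [ 0.447 -0.009] 0.447 ((319.5, 261.0), (26.0, 21.0), 90.0)
cutter_a 0.64 [283. 124.] 430 [0.404 0.355] 0.538 ((132.5, 287.5), (25.0, 29.0), 90.0)
stick 0.92 [269. 225.] 434 [0.428 0.167] 0.46 ((224.85000610351562, 263.5500183105469), (55.97230911254883, 9.486831665039062), 71.56504821777344)
tray_stamps 0.63 [170. 313.] 5829 [ 0.618 -0.004] 0.618 ((314.50872802734375, 170.66168212890625), (71.70613098144531, 83.20285034179688), 86.90594482421875)
tray_cutters 0.89 [183. 195.] 6118 [0.597 0.227] 0.639 ((196.0, 178.5), (73.0, 86.0), 90.0)
tray_sticks 0.8 [177. 436.] 6086 [ 0.6  -0.24] 0.646 ((437.03240966796875, 177.07713317871094), (74.06071472167969, 85.91436004638672), 87.75425720214844)
pot 0.89 [269. 361.] 376 [ 0.419 -0.089] 0.429 ((360.0, 268.5), (21.0, 20.0), 90.0)
glue 0.65 [280. 267.] 165 [0.403 0.085] 0.412 ((268.25, 278.75), (15.55634880065918, 12.020814895629883), 45.0)
glue 0.43 [168. 317.] 5875 [ 0.617 -0.01 ] 0.617 ((314.1022033691406, 170.7860107421875), (72.37078857421875, 82.53617095947266), 86.47854614257812)
```

View pics/wrist0.png

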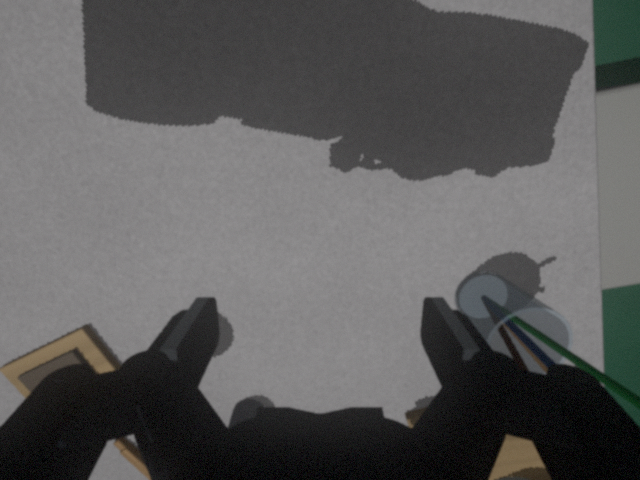

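```bash
cat > fit.py <<'E'
from h import *
from scipy.optimize import minimize
def box(lx,ly,z0,z1): return [(sx*lx/2,sy*ly/2,z) for sx in(-1,1) for sy in(-1,1) for z in(z0,z1)]
def cyl(r,z0,z1): return [(r*np.cos(a),r*np.sin(a),z) for a in np.linspace(0,2*np.pi,32) for z in(z0,z1)]
M={"stamp_a":[box(.04,.04,0,.014),cyl(.01,0,.06)],"cutter_a":[cyl(.022,0,.04)],"stick":[box(.11,.014,0,.011)],
"pot":[cyl(.018,0,.048)],"glue":[cyl(.013,0,.062)]}
tr=[(-.042,-.079),(.096,-.079),(.096,.079),(-.042,.079)]
for s in("stamps","cutters","sticks"): M["tray_"+s]=[[(x,y,z) for x,y in tr for z in(0,.025)]]
S=4
def sil(C,t,p,shape=(480,640)):
    im=np.zeros((shape[0]*S,shape[1]*S),np.uint8); c,s=np.cos(p[2]),np.sin(p[2])
    for part in M[t]:
        q=np.array([proj(C,(p[0]+c*x-s*y,p[1]+s*x+c*y,z)) for x,y,z in part])
        h=cv2.convexHull(((q+.5)*S).astype(np.float32)).astype(np.int32)
        cv2.fillPoly(im,[h],255)
    return cv2.resize(im,(640,480),interpolation=cv2.INTER_AREA)/255.
def fit(t,p0,views):
    def f(p):
        e=0
        for C,m in views:
            s=sil(C,t,p); e+=1-np.minimum(s,m).sum()/np.maximum(s,m).sum()
        return e/len(views)
    sim=[p0]+[np.array(p0)+d for d in([.01,0,0],[0,.01,0],[0,0,.25])]
    r=minimize(f,p0,method="Nelder-Mead",options=dict(initial_simplex=sim,xatol=3e-4,fatol=1e-4,maxfev=150))
    return r.x,r.fun
E
python3 - <<'E'
from fit import *
Ct,Cs=cam("top"),cam("scene")
capture("scene")
best={}
init={"stamp_a":[(.419,-.162,0),(.396,-.357,.3)],"cutter_a":[(.447,-.009,0),(.404,.355,0)],"stick":[(.428,.167,.3)],
"tray_stamps":[(.59,-.004,0)],"tray_cutters":[(.57,.22,0)],"tray_sticks":[(.58,-.24,0)],"pot":[(.419,-.089,0)],"glue":[(.403,.085,0)]}
import glob
for t,ps in init.items():
    tops=[np.load(f) for f in sorted(glob.glob(f"m_{t}_*.npy"))]
    sc=[d["pixels"] for d in trace("scene",t)]
    def cl(m):
        m=cv2.morphologyEx(m.astype(np.uint8),cv2.MORPH_CLOSE,np.ones((3,3)))
        cs,_=cv2.findContours(m,cv2.RETR_EXTERNAL,cv2.CHAIN_APPROX_NONE); o=np.zeros_like(m); 
        if t.startswith(("cut","pot","glue","tray")) : cs=[cv2.convexHull(np.vstack(cs))] if cs else cs
        cv2.fillPoly(o,cs,1); return o.astype(float)
    for i,p in enumerate(ps):
        for nm,C,ms in(("top",Ct,tops),("scene",Cs,sc)):
            s=sil(C,t,p)
            ms=[cl(m) for m in ms]
            sc_=[np.minimum(cv2.dilate(s,np.ones((9,9))),m).sum() for m in ms]
            if not sc_ or max(sc_)<30: print(t,i,nm,"none"); continue
            # prefer smallest mask w/ overlap fraction
            k=int(np.argmax([a/m.sum() for a,m in zip(sc_,ms)]))
            x,e=fit(t,p,[(C,ms[k])]); print(t,i,nm,x.round(4),round(e,3))
E
```

```text
stamp_a 0 top [ 0.4188 -0.1675 -0.169 ] 0.12
stamp_a 0 scene [ 0.4159 -0.1664 -0.1373] 0.081
stamp_a 1 top [ 0.3905 -0.3604  1.1521] 0.1
stamp_a 1 scene [ 0.3892 -0.3576  0.2652] 0.18
cutter_a 0 top [ 0.4377 -0.011   0.0077] 0.097
cutter_a 0 scene [ 0.4372 -0.0099  0.4426] 0.107
cutter_a 1 top [0.3942 0.3381 0.6079] 0.043
cutter_a 1 scene [0.3934 0.3388 0.5536] 0.065
stick 0 top [0.4396 0.1689 0.3187] 0.171
stick 0 scene [0.4369 0.1697 0.3514] 0.203
tray_stamps 0 top [ 0.59   -0.006   0.0426] 0.02
tray_stamps 0 scene [ 0.5892 -0.004   0.0263] 0.034
tray_cutters 0 top [ 0.5793  0.2247 -0.0147] 0.036
tray_cutters 0 scene [ 0.5789  0.2264 -0.0269] 0.016
tray_sticks 0 top [ 0.5724 -0.2414 -0.0045] 0.028
tray_sticks 0 scene [ 0.5714 -0.2409  0.0039] 0.02
pot 0 top [ 0.4206 -0.0867  0.0805] 0.057
pot 0 scene [ 0.4179 -0.0863  0.0953] 0.055
glue 0 top [0.4035 0.0823 0.1833] 0.269
glue 0 scene [0.4036 0.0846 0.1203] 0.108
```

```bash
cat >> h.py <<'E'
def goal(x,y,z,yaw=None):
    s=sense(); T=Rq(s["ee_rot"])
    if yaw is None: G=T
    else:
        c,q=np.cos(yaw),np.sin(yaw); G=R.from_matrix(np.array([[c,q,0],[q,-c,0],[0,0,-1]]))
    d=T.inv().apply(np.array([x,y,z])-s["ee_pos"])/.4; r=(T.inv()*G).as_rotvec()/np.pi
    X=T.as_matrix()[:,0]
    print("t",round(s["t"],2),"pos",s["ee_pos"].round(4),"yaw",round(np.arctan2(X[1],X[0]),3),"gap mm",round(85*s["finger_gap"],1),"F",s["ft_force"].round(1),"q",s["joint_pos"].round(2))
    print("  xyz",d.round(4).tolist(),"rot",r.round(4).tolist())
E
python3 -c "
from h import *
goal(.438,.169,.10,3.476)"
```

```text
t 1.05 pos [0.1374 0.5067 0.2313] yaw 2.877 gap mm 84.8 F [0.3 0.5 0.6] q [ 1.15  0.26 -0.05  1.26 -0.    1.42]
  xyz [-0.9462, -0.6182, 0.3282] rot [0.0, 0.0, -0.1907]
```

>>> {"api": "play_rows", "payload": {"xyz": [[-0.946, -0.618, 0.328], [-0.946, -0.618, 0.328], [-0.946, -0.618, 0.328], [-0.946, -0.618, 0.328], [-0.946, -0.618, 0.328]], "rotation": [[0, 0, -0.19], [0, 0, -0.19], [0, 0, -0.19], [0, 0, -0.19], [0, 0, -0.19]], "jaw": 0.0, "newtons": 40}}

```text
t: 1.55
ee_pos: [0.2846, 0.3424, 0.1675]
ee_rot: [0.0, -0.168, 0.986, 0.0]
ft_force: [0.4, 0.6, 0.4]
finger_gap: 0.5
```

```bash
python3 -c "
from h import *
goal(.438,.169,.10,3.476)"
```

```text
t 1.55 pos [0.2846 0.3424 0.1675] yaw -2.804 gap mm 42.5 F [0.4 0.6 0.4] q [ 0.69  0.16 -0.37  1.04  0.    0.36]
  xyz [-0.2179, -0.5363, 0.1688] rot [0.0001, 0.0003, 0.0011]
```

>>> {"api": "play_rows", "payload": {"xyz": [[-0.218, -0.536, 0.169], [-0.218, -0.536, 0.169], [-0.218, -0.536, 0.169], [-0.218, -0.536, 0.169], [-0.218, -0.536, 0.169]], "rotation": [[0, 0, 0], [0, 0, 0], [0, 0, 0], [0, 0, 0], [0, 0, 0]]}}

```text
t: 2.05
ee_pos: [0.4393, 0.1671, 0.0994]
ee_rot: [0.001, -0.168, 0.986, 0.0]
ft_force: [0.7, 0.0, -1.0]
finger_gap: 0.5
```

```bash
python3 -c "
from h import *
goal(.438,.169,.004,3.476)
C=cam('wrist');im=capture('wrist')
for p in [(.438,.169,.012),(.49,.187,.012),(.386,.151,.012)]: cv2.circle(im,tuple(int(a) for a in proj(C,p)),3,(255,0,0),-1)
cv2.imwrite('pics/w1.png',im[:,:,::-1])"
```

```text
t 2.05 pos [0.4393 0.1671 0.0994] yaw -2.804 gap mm 42.5 F [ 0.7  0.  -1. ] q [ 0.19  0.25 -0.44  0.87  0.   -0.15]
  xyz [0.0018, 0.0056, 0.2384] rot [0.0001, 0.0004, 0.0009]
```

View pics/w1.png

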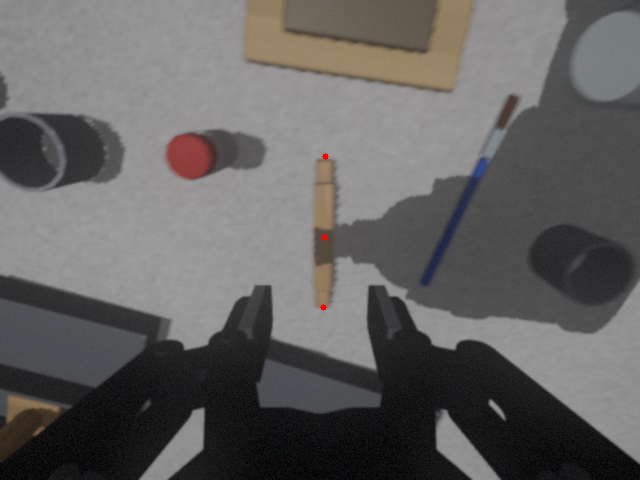

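The stick runs from (325,160) to (322,307), on my projected points (red dots). It is centred between the fingers, so I'm descending.

>>> {"api": "play_rows", "payload": {"xyz": [[0.002, 0.005, 0.12], [0.002, 0.005, 0.2], [0.002, 0.005, 0.238], [0.002, 0.005, 0.238], [0.002, 0.005, 0.238]], "rotation": [[0, 0, 0], [0, 0, 0], [0, 0, 0], [0, 0, 0], [0, 0, 0]]}}

```text
t: 2.6
ee_pos: [0.4414, 0.1656, 0.0032]
ee_rot: [0.001, -0.167, 0.986, -0.001]
ft_force: [0.3, 0.0, 0.7]
finger_gap: 0.504
```

>>> {"api": "play_rows", "payload": {"xyz": [[0, 0, 0], [0, 0, 0], [0, 0, 0], [0, 0, 0], [0, 0, 0]], "rotation": [[0, 0, 0], [0, 0, 0], [0, 0, 0], [0, 0, 0], [0, 0, 0]], "jaw": 1.0, "newtons": 40}}

```text
t: 3.1
ee_pos: [0.4421, 0.1659, 0.0044]
ee_rot: [0.002, -0.167, 0.986, -0.0]
ft_force: [-1.9, -1.0, 10.4]
finger_gap: 0.147
```

>>> {"api": "play_rows", "payload": {"xyz": [[0, 0, -0.05], [0, 0, -0.15], [0, 0, -0.28], [0, 0, -0.28], [0, 0, -0.28]], "rotation": [[0, 0, 0], [0, 0, 0], [0, 0, 0], [0, 0, 0], [0, 0, 0]]}}

```text
t: 3.6
ee_pos: [0.4426, 0.1661, 0.118]
ee_rot: [0.004, -0.167, 0.986, -0.0]
ft_force: [0.3, 0.3, -1.7]
finger_gap: 0.15
```

```bash
python3 -c "
from h import *
goal(.572,-.241,.12,1.571)
im=capture('wrist')
cv2.imwrite('pics/w2.png',im[:,:,::-1])"
```

```text
t 3.6 pos [0.4426 0.1661 0.118 ] yaw -2.806 gap mm 12.7 F [ 0.3  0.3 -1.7] q [ 0.19  0.24 -0.41  0.92 -0.   -0.15]
  xyz [0.0292, -1.0676, -0.003] rot [0.0016, 0.0021, 0.6066]
```

View pics/w2.png

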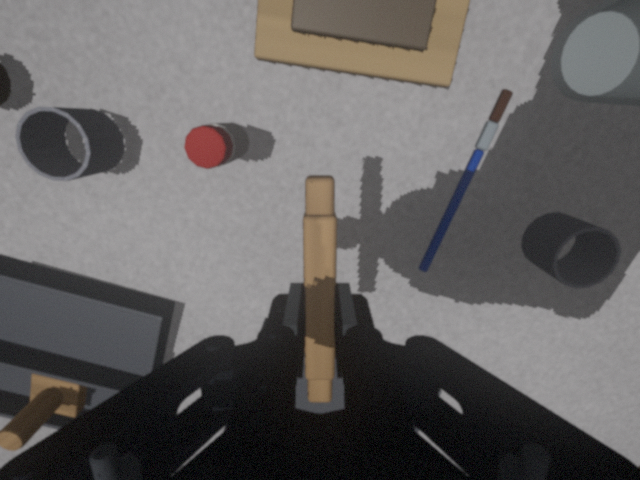

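The stick is gripped (12.7 mm gap) and level, pointing straight up the image from (318,400) to (318,178). I'm carrying it to the sticks tray.

>>> {"api": "play_rows", "payload": {"xyz": [[0.02, -1, -0.01], [0.02, -1, -0.01], [0.02, -1, -0.01], [0.02, -1, -0.01], [0.02, -1, -0.01]], "rotation": [[0.0016, 0.002, 0.606], [0.0016, 0.002, 0.606], [0.0016, 0.002, 0.606], [0.0016, 0.002, 0.606], [0.0016, 0.002, 0.606]]}}

```text
t: 4.15
ee_pos: [0.5188, -0.0736, 0.1183]
ee_rot: [0.0, 0.209, 0.978, -0.001]
ft_force: [1.3, 0.4, -0.9]
finger_gap: 0.151
```

```bash
python3 -c "
from h import *
goal(.572,-.241,.12,1.571)"
```

```text
t 4.15 pos [ 0.5188 -0.0736  0.1183] yaw 2.72 gap mm 12.9 F [ 1.3  0.4 -0.9] q [-0.3   0.32 -0.28  0.97 -0.    0.13]
  xyz [-0.2924, -0.3275, -0.0037] rot [-0.0003, 0.0003, 0.3659]
```

>>> {"api": "play_rows", "payload": {"xyz": [[-0.292, -0.327, -0.004], [-0.292, -0.327, -0.004], [-0.292, -0.327, -0.004], [-0.292, -0.327, -0.004], [-0.292, -0.327, -0.004]], "rotation": [[0, 0, 0.366], [0, 0, 0.366], [0, 0, 0.366], [0, 0, 0.366], [0, 0, 0.366]]}}

```text
t: 4.65
ee_pos: [0.572, -0.2441, 0.1179]
ee_rot: [-0.0, 0.554, 0.833, -0.001]
ft_force: [-0.0, 0.1, -0.8]
finger_gap: 0.147
```

```bash
python3 -c "
from h import *
goal(.572,-.241,.12,1.571)"
```

```text
t 4.65 pos [ 0.572  -0.2441  0.1179] yaw 1.967 gap mm 12.5 F [-0.   0.1 -0.8] q [-0.53  0.48 -0.02  1.07 -0.    0.64]
  xyz [0.0071, 0.0028, -0.0052] rot [-0.0005, 0.0003, 0.1262]
```

>>> {"api": "play_rows", "payload": {"xyz": [[0.007, 0.003, 0], [0.007, 0.003, 0], [0.007, 0.003, 0.05], [0.007, 0.003, 0.1], [0.007, 0.003, 0.1]], "rotation": [[0, 0, 0.126], [0, 0, 0.126], [0, 0, 0.126], [0, 0, 0.126], [0, 0, 0.126]]}}

```text
t: 5.15
ee_pos: [0.5701, -0.24, 0.0744]
ee_rot: [-0.003, 0.707, 0.707, -0.002]
ft_force: [-0.7, -0.2, 0.0]
finger_gap: 0.144
```

```bash
python3 -c "
from h import *
goal(.572,-.241,.0085,1.571)
im=capture('top')
cv2.imwrite('pics/t2.png',cv2.resize(im[100:300,250:550],(800,533))[:,:,::-1])"
```

```text
t 5.15 pos [ 0.5701 -0.24    0.0744] yaw 1.572 gap mm 12.3 F [-0.7 -0.2  0. ] q [-0.53  0.51 -0.1   0.97 -0.    1.04]
  xyz [-0.0028, 0.0058, 0.1647] rot [-0.0021, -0.0006, 0.0002]
```

View pics/t2.png

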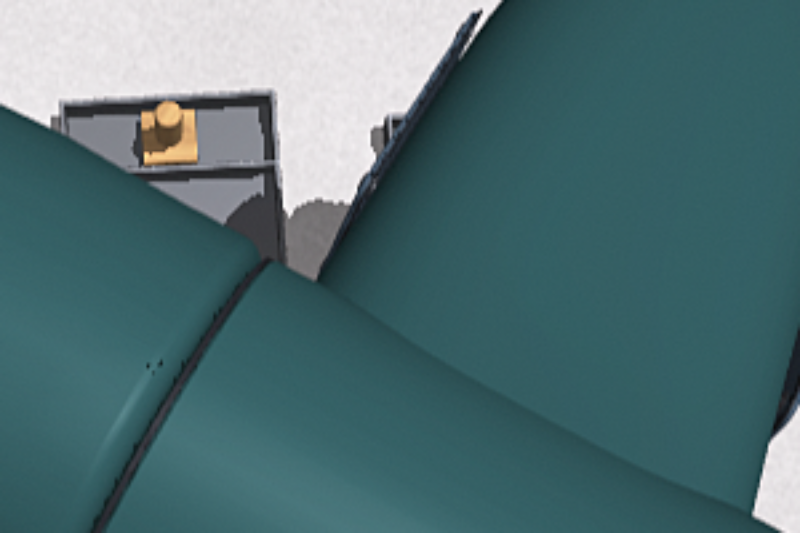

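The arm hides the tray from the top camera, with only the stamps tray marker visible. I'm lowering on the measured pose.

>>> {"api": "play_rows", "payload": {"xyz": [[-0.003, 0.006, 0.08], [-0.003, 0.006, 0.13], [-0.003, 0.006, 0.15], [-0.003, 0.006, 0.164], [-0.003, 0.006, 0.164]], "rotation": [[-0.002, 0, 0], [-0.002, 0, 0], [-0.002, 0, 0], [-0.002, 0, 0], [-0.002, 0, 0]]}}

```text
t: 5.7
ee_pos: [0.5731, -0.2416, 0.0108]
ee_rot: [0.0, 0.707, 0.708, 0.001]
ft_force: [-0.2, 0.0, -0.4]
finger_gap: 0.148
```

>>> {"api": "play_rows", "payload": {"xyz": [[0, 0, 0], [0, 0, 0], [0, 0, 0], [0, 0, -0.1], [0, 0, -0.25]], "rotation": [[0, 0, 0], [0, 0, 0], [0, 0, 0], [0, 0, 0], [0, 0, 0]], "jaw": 0.3}}

```text
t: 6.2
ee_pos: [0.5718, -0.241, 0.1006]
ee_rot: [-0.002, 0.707, 0.708, 0.0]
ft_force: [1.3, -0.3, 0.3]
finger_gap: 0.351
```

```bash
python3 -c "
from h import *
goal(.417,-.167,.11,1.571)
im=capture('wrist')
cv2.imwrite('pics/w3.png',im[:,:,::-1])"
```

```text
t 6.2 pos [ 0.5718 -0.241   0.1006] yaw 1.572 gap mm 29.8 F [ 1.3 -0.3  0.3] q [-0.53  0.49 -0.05  1.03  0.    1.04]
  xyz [0.1856, -0.3868, -0.0224] rot [-0.0005, -0.0008, 0.0003]
```

View pics/w3.png

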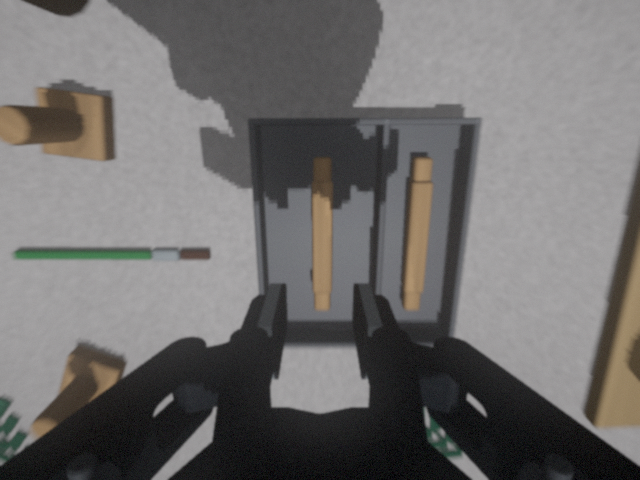

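The stick lies flat in the near bay, from (321,160) to (322,308). Next is stamp_b.

```bash
python3 -c "
from h import *
goal(.390,-.359,.12,1.571)"
```

```text
t 6.25 pos [ 0.5749 -0.2427  0.11  ] yaw 1.572 gap mm 29.8 F [ 1.8 -1.3  9.5] q [-0.53  0.48 -0.04  1.04  0.    1.04]
  xyz [-0.2901, -0.4625, -0.0278] rot [0.0026, 0.001, 0.0004]
```

>>> {"api": "play_rows", "payload": {"xyz": [[-0.29, -0.462, -0.028], [-0.29, -0.462, -0.028], [-0.29, -0.462, -0.028], [-0.29, -0.462, -0.028], [-0.29, -0.462, -0.028]], "rotation": [[0.002, 0.001, 0], [0.002, 0.001, 0], [0.002, 0.001, 0], [0.002, 0.001, 0], [0.002, 0.001, 0]], "jaw": -0.1}}

```text
t: 6.75
ee_pos: [0.3873, -0.3608, 0.121]
ee_rot: [0.001, 0.708, 0.707, 0.0]
ft_force: [0.6, -0.6, 1.8]
finger_gap: 0.548
```

```bash
python3 -c "
from h import *
goal(.390,-.359,.022,1.571)
C=cam('wrist');im=capture('wrist')
for z in (0.014,.06): cv2.circle(im,tuple(int(a) for a in proj(C,(.390,-.359,z))),3,(255,0,0),-1)
cv2.imwrite('pics/w4.png',im[:,:,::-1])"
```

```text
t 6.75 pos [ 0.3873 -0.3608  0.121 ] yaw 1.57 gap mm 46.6 F [ 0.6 -0.6  1.8] q [-0.9   0.33 -0.27  0.98  0.    0.67]
  xyz [0.0048, 0.0062, 0.2475] rot [0.0007, 0.0004, -0.0004]
```

View pics/w4.png

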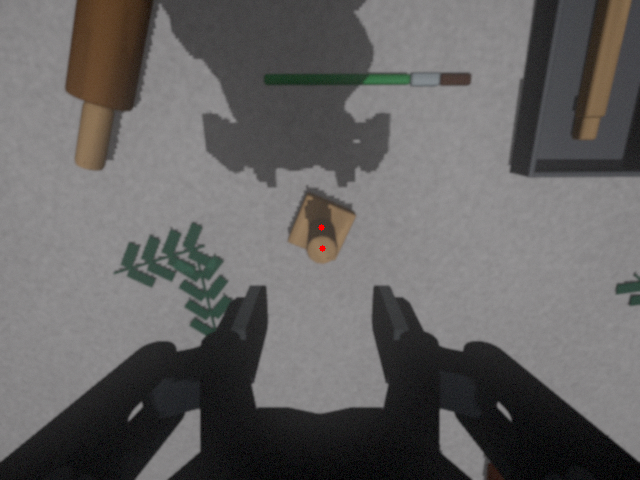

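The projected handle top (322,248) sits on the handle, so I'm descending.

>>> {"api": "play_rows", "payload": {"xyz": [[0.005, 0.006, 0.1], [0.005, 0.006, 0.2], [0.005, 0.006, 0.247], [0.005, 0.006, 0.247], [0.005, 0.006, 0.247]], "rotation": [[0, 0, 0], [0, 0, 0], [0, 0, 0], [0, 0, 0], [0, 0, 0]]}}

```text
t: 7.3
ee_pos: [0.3899, -0.3597, 0.023]
ee_rot: [0.001, 0.708, 0.707, 0.0]
ft_force: [0.3, 0.4, 1.2]
finger_gap: 0.549
```

>>> {"api": "play_rows", "payload": {"xyz": [[0, 0, 0], [0, 0, 0], [0, 0, 0], [0, 0, 0], [0, 0, 0]], "rotation": [[0, 0, 0], [0, 0, 0], [0, 0, 0], [0, 0, 0], [0, 0, 0]], "jaw": 1.0}}

```text
t: 7.8
ee_pos: [0.3906, -0.3604, 0.0245]
ee_rot: [0.003, 0.708, 0.707, 0.0]
ft_force: [-0.3, 1.6, 9.1]
finger_gap: 0.224
```

```bash
python3 -c "
from h import *
goal(.390,-.359,.13,1.571)"
```

```text
t 7.8 pos [ 0.3906 -0.3604  0.0245] yaw 1.569 gap mm 19.1 F [-0.3  1.6  9.1] q [-0.9   0.42 -0.42  0.73  0.    0.67]
  xyz [0.0025, -0.0005, -0.2639] rot [0.0013, 0.0012, -0.0006]
```

>>> {"api": "play_rows", "payload": {"xyz": [[0.002, 0, -0.1], [0.002, 0, -0.2], [0.002, 0, -0.264], [0.002, 0, -0.264], [0.002, 0, -0.264]], "rotation": [[0.001, 0.001, 0], [0.001, 0.001, 0], [0.001, 0.001, 0], [0.001, 0.001, 0], [0.001, 0.001, 0]]}}

```text
t: 8.3
ee_pos: [0.3905, -0.3594, 0.1307]
ee_rot: [0.001, 0.708, 0.707, -0.0]
ft_force: [-0.3, -0.3, -0.8]
finger_gap: 0.221
```

```bash
python3 -c "
from h import *
goal(.591,-.040,.13,1.605)"
```

```text
t 8.3 pos [ 0.3905 -0.3594  0.1307] yaw 1.569 gap mm 18.8 F [-0.3 -0.3 -0.8] q [-0.9   0.32 -0.24  1.    0.    0.67]
  xyz [0.7993, 0.5002, 0.0012] rot [0.0006, 0.0007, -0.0113]
```

>>> {"api": "play_rows", "payload": {"xyz": [[0.8, 0.5, 0], [0.8, 0.5, 0], [0.8, 0.5, 0], [0.8, 0.5, 0], [0.8, 0.5, 0]], "rotation": [[0, 0, -0.011], [0, 0, -0.011], [0, 0, -0.011], [0, 0, -0.011], [0, 0, -0.011]]}}

```text
t: 8.8
ee_pos: [0.5234, -0.1454, 0.1294]
ee_rot: [0.001, 0.695, 0.719, -0.0]
ft_force: [-0.1, -0.6, -0.8]
finger_gap: 0.219
```

```bash
python3 -c "
from h import *
goal(.591,-.040,.09,1.605)"
```

```text
t 8.8 pos [ 0.5234 -0.1454  0.1294] yaw 1.604 gap mm 18.6 F [-0.1 -0.6 -0.8] q [-0.42  0.34 -0.21  1.01 -0.    1.12]
  xyz [0.2579, 0.1774, 0.0983] rot [0.0002, 0.0005, -0.0004]
```

>>> {"api": "play_rows", "payload": {"xyz": [[0.13, 0.09, 0], [0.258, 0.177, 0], [0.258, 0.177, 0.05], [0.258, 0.177, 0.09], [0.258, 0.177, 0.09]], "rotation": [[0, 0, 0], [0, 0, 0], [0, 0, 0], [0, 0, 0], [0, 0, 0]]}}

```text
t: 9.3
ee_pos: [0.5893, -0.0388, 0.0904]
ee_rot: [-0.001, 0.695, 0.719, -0.002]
ft_force: [-0.7, 0.6, 0.4]
finger_gap: 0.225
```

```bash
python3 -c "
from h import *
goal(.591,-.040,.0285,1.605)
im=capture('wrist')
cv2.imwrite('pics/w5.png',im[:,:,::-1])"
```

```text
t 9.3 pos [ 0.5893 -0.0388  0.0904] yaw 1.605 gap mm 19.1 F [-0.7  0.6  0.4] q [-0.2   0.45 -0.15  0.97 -0.    1.33]
  xyz [-0.0031, 0.0047, 0.1547] rot [-0.0013, 0.0001, 0.0001]
```

View pics/w5.png

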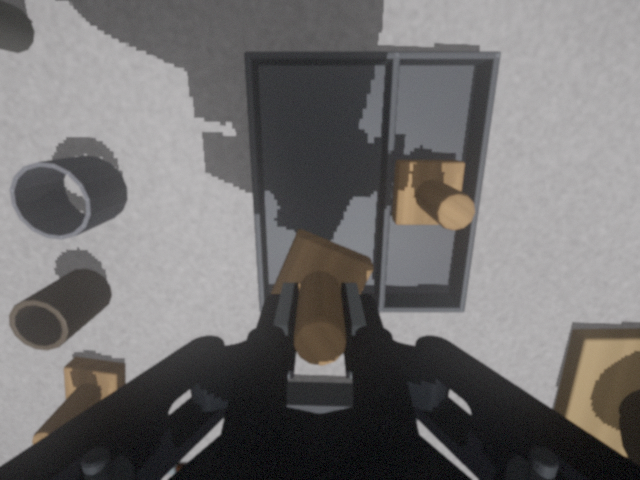

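The stamp is held upright over the near end of the bay, with its foot near (325,265). I'm lowering it.

>>> {"api": "play_rows", "payload": {"xyz": [[-0.003, 0.004, 0.08], [-0.003, 0.004, 0.12], [-0.003, 0.004, 0.14], [-0.003, 0.004, 0.153], [-0.003, 0.004, 0.153]], "rotation": [[-0.001, 0, 0], [-0.001, 0, 0], [-0.001, 0, 0], [-0.001, 0, 0], [-0.001, 0, 0]]}}

```text
t: 9.85
ee_pos: [0.5913, -0.0411, 0.031]
ee_rot: [0.001, 0.695, 0.719, -0.0]
ft_force: [-0.4, -0.1, 0.0]
finger_gap: 0.225
```

>>> {"api": "play_rows", "payload": {"xyz": [[0, 0, 0], [0, 0, 0], [0, 0, 0], [0, 0, 0], [0, 0, -0.05]], "rotation": [[0, 0, 0], [0, 0, 0], [0, 0, 0], [0, 0, 0], [0, 0, 0]], "jaw": 0.1}}

```text
t: 10.35
ee_pos: [0.59, -0.0408, 0.0495]
ee_rot: [-0.001, 0.695, 0.719, -0.001]
ft_force: [-1.3, -0.2, 0.1]
finger_gap: 0.451
```

>>> {"api": "play_rows", "payload": {"xyz": [[0, 0, -0.1], [0, 0, -0.2], [0, 0, -0.22], [0, 0, -0.22], [0, 0, -0.22]], "rotation": [[0, 0, 0], [0, 0, 0], [0, 0, 0], [0, 0, 0], [0, 0, 0]]}}

```text
t: 10.85
ee_pos: [0.5898, -0.0408, 0.1365]
ee_rot: [-0.001, 0.695, 0.719, -0.001]
ft_force: [-0.8, -0.9, 0.7]
finger_gap: 0.451
```

```bash
python3 -c "
from h import *
goal(.417,-.167,.12,1.571)
im=capture('wrist')
cv2.imwrite('pics/w6.png',im[:,:,::-1])"
```

```text
t 10.85 pos [ 0.5898 -0.0408  0.1365] yaw 1.604 gap mm 38.4 F [-0.8 -0.9  0.7] q [-0.21  0.42 -0.07  1.08 -0.    1.33]
  xyz [-0.3012, -0.442, 0.0428] rot [-0.0012, -0.0, 0.0104]
```

View pics/w6.png

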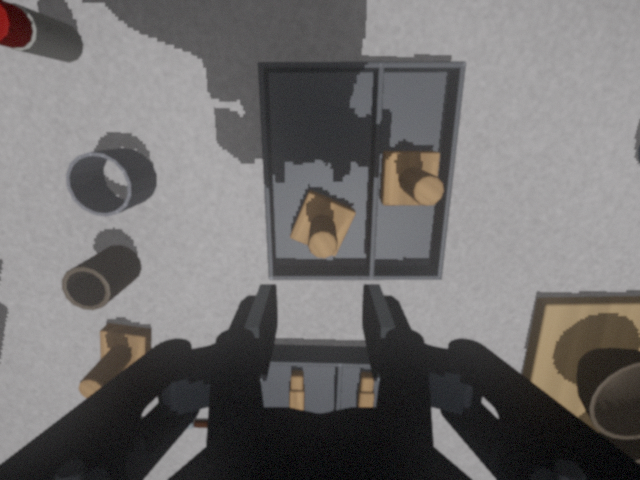

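stamp_b stands upright in the bay at (322,225). Next is stamp_a.

>>> {"api": "play_rows", "payload": {"xyz": [[-0.301, -0.442, 0.043], [-0.301, -0.442, 0.043], [-0.301, -0.442, 0.043], [-0.301, -0.442, 0.043], [-0.301, -0.442, 0.043]], "rotation": [[-0.001, 0, 0.01], [-0.001, 0, 0.01], [-0.001, 0, 0.01], [-0.001, 0, 0.01], [-0.001, 0, 0.01]], "jaw": -0.1}}

```text
t: 11.4
ee_pos: [0.4127, -0.1676, 0.1182]
ee_rot: [-0.002, 0.707, 0.707, -0.001]
ft_force: [-0.6, -0.7, -0.2]
finger_gap: 0.555
```

```bash
python3 -c "
from h import *
goal(.417,-.167,.022,1.571)
C=cam('wrist');im=capture('wrist')
for z in (0.014,.06): cv2.circle(im,tuple(int(a) for a in proj(C,(.417,-.167,z))),3,(255,0,0),-1)
cv2.imwrite('pics/w7.png',im[:,:,::-1])"
```

```text
t 11.4 pos [ 0.4127 -0.1676  0.1182] yaw 1.57 gap mm 47.2 F [-0.6 -0.7 -0.2] q [-0.57  0.2  -0.46  0.92 -0.    1.  ]
  xyz [0.0011, 0.0118, 0.2403] rot [-0.0015, -0.0005, -0.0003]
```

View pics/w7.png

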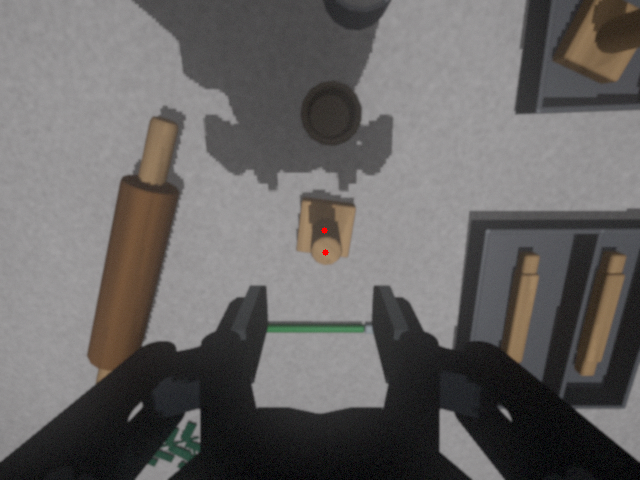

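The handle-top dot (325,252) matches. The cup at (331,113) is well clear.

>>> {"api": "play_rows", "payload": {"xyz": [[0.001, 0.012, 0.1], [0.001, 0.012, 0.19], [0.001, 0.012, 0.24], [0.001, 0.012, 0.24], [0.001, 0.012, 0.24]], "rotation": [[-0.001, 0, 0], [-0.001, 0, 0], [-0.001, 0, 0], [-0.001, 0, 0], [-0.001, 0, 0]]}}

```text
t: 11.95
ee_pos: [0.4169, -0.1671, 0.0221]
ee_rot: [-0.002, 0.707, 0.707, -0.0]
ft_force: [-0.1, -0.1, -0.1]
finger_gap: 0.549
```

>>> {"api": "play_rows", "payload": {"xyz": [[0, 0, 0], [0, 0, 0], [0, 0, 0], [0, 0, 0], [0, 0, 0]], "rotation": [[0, 0, 0], [0, 0, 0], [0, 0, 0], [0, 0, 0], [0, 0, 0]], "jaw": 1.0}}

```text
t: 12.45
ee_pos: [0.4175, -0.1673, 0.023]
ee_rot: [-0.001, 0.707, 0.707, 0.0]
ft_force: [0.1, 0.9, 5.3]
finger_gap: 0.229
```

>>> {"api": "play_rows", "payload": {"xyz": [[0, 0, -0.1], [0, 0, -0.2], [0, 0, -0.26], [0, 0, -0.26], [0, 0, -0.26]], "rotation": [[0, 0, 0], [0, 0, 0], [0, 0, 0], [0, 0, 0], [0, 0, 0]]}}

```text
t: 12.95
ee_pos: [0.4179, -0.1676, 0.1274]
ee_rot: [-0.0, 0.707, 0.707, 0.0]
ft_force: [-0.2, 0.4, -0.9]
finger_gap: 0.223
```

```bash
python3 -c "
from h import *
goal(.588,.030,.13,1.605)"
```

```text
t 12.95 pos [ 0.4179 -0.1676  0.1274] yaw 1.57 gap mm 18.9 F [-0.2  0.4 -0.9] q [-0.56  0.2  -0.43  0.94  0.    1.01]
  xyz [0.4944, 0.4249, -0.0059] rot [0.0001, -0.0002, -0.0112]
```

>>> {"api": "play_rows", "payload": {"xyz": [[0.494, 0.425, -0.006], [0.494, 0.425, -0.006], [0.494, 0.425, -0.006], [0.494, 0.425, -0.006], [0.494, 0.425, -0.006]], "rotation": [[0, 0, -0.011], [0, 0, -0.011], [0, 0, -0.011], [0, 0, -0.011], [0, 0, -0.011]]}}

```text
t: 13.45
ee_pos: [0.5815, 0.0237, 0.1286]
ee_rot: [-0.001, 0.695, 0.719, -0.0]
ft_force: [0.5, -0.9, 0.4]
finger_gap: 0.221
```

```bash
python3 -c "
from h import *
goal(.588,.030,.08,1.605)"
```

```text
t 13.45 pos [0.5815 0.0237 0.1286] yaw 1.605 gap mm 18.8 F [ 0.5 -0.9  0.4] q [-0.1   0.41 -0.11  1.05  0.    1.44]
  xyz [0.0151, 0.017, 0.1215] rot [-0.0004, -0.0002, -0.0001]
```

>>> {"api": "play_rows", "payload": {"xyz": [[0.015, 0.017, 0], [0.015, 0.017, 0.06], [0.015, 0.017, 0.12], [0.015, 0.017, 0.12], [0.015, 0.017, 0.12]], "rotation": [[0, 0, 0], [0, 0, 0], [0, 0, 0], [0, 0, 0], [0, 0, 0]]}}

```text
t: 13.95
ee_pos: [0.5874, 0.0297, 0.0803]
ee_rot: [-0.001, 0.695, 0.719, -0.001]
ft_force: [0.1, -0.0, 0.5]
finger_gap: 0.221
```

```bash
python3 -c "
from h import *
goal(.588,.030,.0275,1.605)
im=capture('wrist')
cv2.imwrite('pics/w8.png',im[:,:,::-1])"
```

```text
t 13.95 pos [0.5874 0.0297 0.0803] yaw 1.604 gap mm 18.8 F [ 0.1 -0.   0.5] q [-0.09  0.45 -0.18  0.94  0.    1.45]
  xyz [0.0005, 0.002, 0.1321] rot [-0.001, -0.0003, -0.0002]
```

View pics/w8.png

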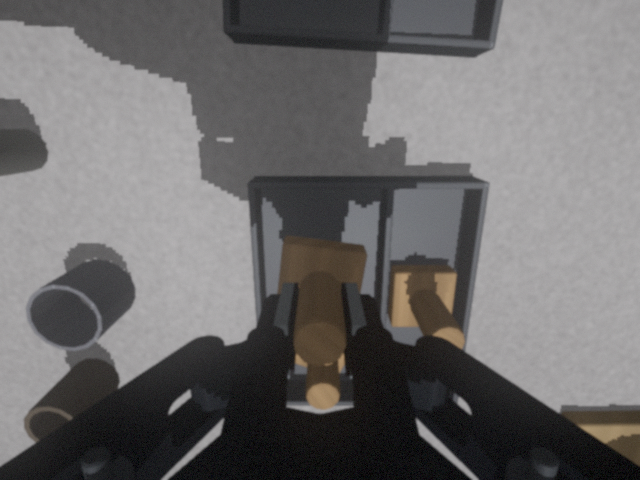

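stamp_a is held upright at (322,270), with stamp_b behind it and clear at (322,385). I'm lowering it.

>>> {"api": "play_rows", "payload": {"xyz": [[0, 0.002, 0.06], [0, 0.002, 0.1], [0, 0.002, 0.12], [0, 0.002, 0.131], [0, 0.002, 0.131]], "rotation": [[-0.001, 0, 0], [-0.001, 0, 0], [-0.001, 0, 0], [-0.001, 0, 0], [-0.001, 0, 0]]}}

```text
t: 14.5
ee_pos: [0.5889, 0.0296, 0.0291]
ee_rot: [0.0, 0.695, 0.719, 0.001]
ft_force: [-0.1, -0.9, -1.0]
finger_gap: 0.22
```

>>> {"api": "play_rows", "payload": {"xyz": [[0, 0, 0], [0, 0, 0], [0, 0, 0], [0, 0, 0], [0, 0, -0.05]], "rotation": [[0, 0, 0], [0, 0, 0], [0, 0, 0], [0, 0, 0], [0, 0, 0]], "jaw": 0.1}}

```text
t: 15.0
ee_pos: [0.5876, 0.0297, 0.0476]
ee_rot: [-0.001, 0.695, 0.719, -0.0]
ft_force: [0.2, -1.0, 0.4]
finger_gap: 0.449
```

>>> {"api": "play_rows", "payload": {"xyz": [[0, 0, -0.1], [0, 0, -0.2], [0, 0, -0.22], [0, 0, -0.22], [0, 0, -0.22]], "rotation": [[0, 0, 0], [0, 0, 0], [0, 0, 0], [0, 0, 0], [0, 0, 0]]}}

```text
t: 15.5
ee_pos: [0.5872, 0.0296, 0.1346]
ee_rot: [-0.001, 0.695, 0.719, -0.0]
ft_force: [-0.9, -0.5, -0.7]
finger_gap: 0.449
```

```bash
python3 -c "
from h import *
goal(.4375,-.0105,.11,1.571)
im=capture('wrist')
cv2.imwrite('pics/w9.png',im[:,:,::-1])"
```

```text
t 15.5 pos [0.5872 0.0296 0.1346] yaw 1.604 gap mm 38.2 F [-0.9 -0.5 -0.7] q [-0.09  0.42 -0.08  1.07  0.    1.45]
  xyz [-0.0879, -0.3773, 0.0623] rot [-0.0008, -0.0004, 0.0105]
```

View pics/w9.png

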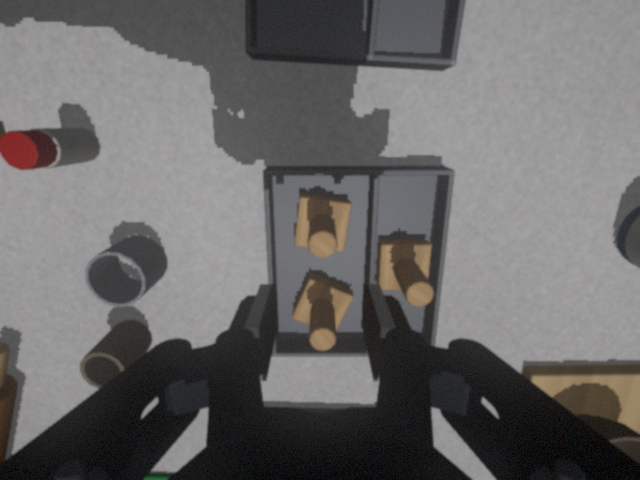

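Both stamps stand in the bay, handles at (322,243) and (322,338). Now cutter_a.

>>> {"api": "play_rows", "payload": {"xyz": [[-0.088, -0.377, 0.02], [-0.088, -0.377, 0.05], [-0.088, -0.377, 0.062], [-0.088, -0.377, 0.062], [-0.088, -0.377, 0.062]], "rotation": [[-0.001, 0, 0.01], [-0.001, 0, 0.01], [-0.001, 0, 0.01], [-0.001, 0, 0.01], [-0.001, 0, 0.01]], "jaw": -0.7}}

```text
t: 16.05
ee_pos: [0.4355, -0.0106, 0.109]
ee_rot: [-0.001, 0.707, 0.707, -0.0]
ft_force: [0.7, 0.3, 0.7]
finger_gap: 0.852
```

```bash
python3 -c "
from h import *
goal(.4375,-.0105,.018,1.571)
C=cam('wrist');im=capture('wrist')
for z in (0,.04):
  for a in np.arange(12)*np.pi/6: cv2.circle(im,tuple(int(a) for a in proj(C,(.4375+.022*np.cos(a),-.0105+.022*np.sin(a),z))),1,(255,0,0),-1)
cv2.imwrite('pics/w10.png',im[:,:,::-1])"
```

```text
t 16.05 pos [ 0.4355 -0.0106  0.109 ] yaw 1.572 gap mm 72.4 F [0.7 0.3 0.7] q [-0.21  0.19 -0.5   0.88  0.    1.36]
  xyz [-0.0002, 0.0054, 0.2275] rot [-0.0008, -0.0006, 0.0002]
```

View pics/w10.png

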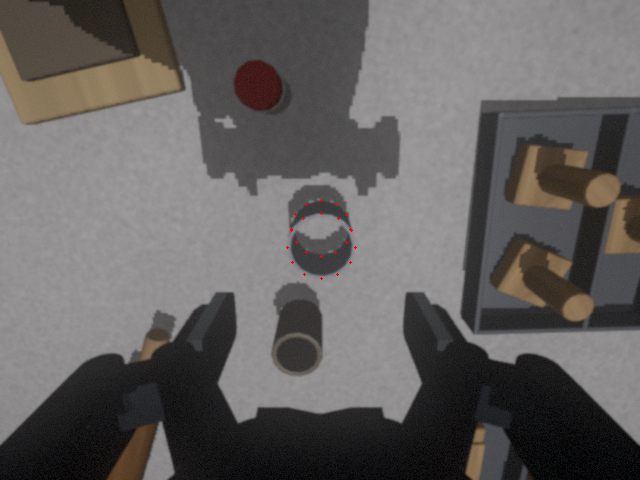

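The rim circle (321,240) fits the cutter. The cup and the glue stick are clear of the finger paths, so I'm descending.

>>> {"api": "play_rows", "payload": {"xyz": [[0, 0.005, 0.1], [0, 0.005, 0.19], [0, 0.005, 0.227], [0, 0.005, 0.227], [0, 0.005, 0.227]], "rotation": [[-0.001, 0, 0], [-0.001, 0, 0], [-0.001, 0, 0], [-0.001, 0, 0], [-0.001, 0, 0]]}}

```text
t: 16.6
ee_pos: [0.4407, -0.0104, 0.019]
ee_rot: [0.0, 0.707, 0.708, 0.002]
ft_force: [-0.0, -0.3, 0.2]
finger_gap: 0.846
```

>>> {"api": "play_rows", "payload": {"xyz": [[0, 0, 0], [0, 0, 0], [0, 0, 0], [0, 0, 0], [0, 0, 0]], "rotation": [[0, 0, 0], [0, 0, 0], [0, 0, 0], [0, 0, 0], [0, 0, 0]], "jaw": 1.0}}

```text
t: 17.1
ee_pos: [0.4418, -0.0105, 0.0202]
ee_rot: [0.002, 0.707, 0.708, 0.002]
ft_force: [0.1, 0.4, 9.7]
finger_gap: 0.507
```

>>> {"api": "play_rows", "payload": {"xyz": [[0, 0, -0.1], [0, 0, -0.2], [0, 0, -0.26], [0, 0, -0.26], [0, 0, -0.26]], "rotation": [[0, 0, 0], [0, 0, 0], [0, 0, 0], [0, 0, 0], [0, 0, 0]]}}

```text
t: 17.6
ee_pos: [0.4416, -0.0107, 0.1246]
ee_rot: [0.002, 0.707, 0.708, 0.003]
ft_force: [0.3, -1.1, -0.7]
finger_gap: 0.5
```

```bash
python3 -c "
from h import *
goal(.578,.191,.12,1.551)
im=capture('wrist')
cv2.imwrite('pics/w11.png',im[:,:,::-1])"
```

```text
t 17.6 pos [ 0.4416 -0.0107  0.1246] yaw 1.572 gap mm 42.5 F [ 0.3 -1.1 -0.7] q [-0.21  0.18 -0.46  0.92  0.    1.36]
  xyz [0.5037, 0.3418, 0.0143] rot [0.0023, -0.0003, 0.0068]
```

View pics/w11.png

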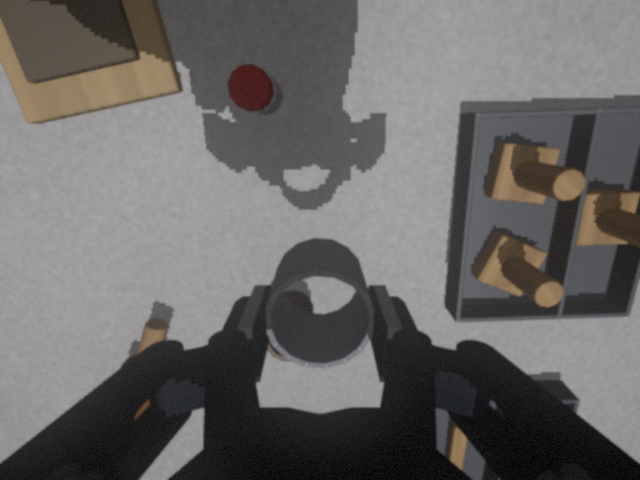

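cutter_a is gripped level (42.5 mm gap) at (320,315). The glue stick and the cup have not moved. I'm carrying it to the cutters tray.

>>> {"api": "play_rows", "payload": {"xyz": [[0.504, 0.342, 0], [0.504, 0.342, 0], [0.504, 0.342, 0], [0.504, 0.342, 0], [0.504, 0.342, 0]], "rotation": [[0.002, 0, 0.007], [0.002, 0, 0.007], [0.002, 0, 0.007], [0.002, 0, 0.007], [0.002, 0, 0.007]]}}

```text
t: 18.15
ee_pos: [0.5779, 0.1935, 0.1233]
ee_rot: [-0.001, 0.714, 0.7, -0.001]
ft_force: [0.9, -0.8, -0.3]
finger_gap: 0.503
```

```bash
python3 -c "
from h import *
goal(.578,.190,.07,1.551)"
```

```text
t 18.15 pos [0.5779 0.1935 0.1233] yaw 1.551 gap mm 42.8 F [ 0.9 -0.8 -0.3] q [ 0.19  0.46 -0.05  1.07  0.    1.78]
  xyz [-0.0087, 0.0008, 0.1332] rot [-0.0009, -0.0003, 0.0]
```

>>> {"api": "play_rows", "payload": {"xyz": [[-0.009, 0.001, 0.03], [-0.009, 0.001, 0.09], [-0.009, 0.001, 0.133], [-0.009, 0.001, 0.133], [-0.009, 0.001, 0.133]], "rotation": [[-0.001, 0, 0], [-0.001, 0, 0], [-0.001, 0, 0], [-0.001, 0, 0], [-0.001, 0, 0]]}}

```text
t: 18.65
ee_pos: [0.5777, 0.1898, 0.0696]
ee_rot: [-0.001, 0.714, 0.7, -0.0]
ft_force: [-0.3, 1.0, 0.3]
finger_gap: 0.502
```

```bash
python3 -c "
from h import *
goal(.578,.190,.0245,1.551)
im=capture('wrist')
cv2.imwrite('pics/w12.png',im[:,:,::-1])"
```

```text
t 18.65 pos [0.5777 0.1898 0.0696] yaw 1.551 gap mm 42.7 F [-0.3  1.   0.3] q [ 0.18  0.49 -0.14  0.94  0.    1.77]
  xyz [0.0005, 0.0008, 0.1129] rot [-0.0003, -0.0002, -0.0]
```

View pics/w12.png

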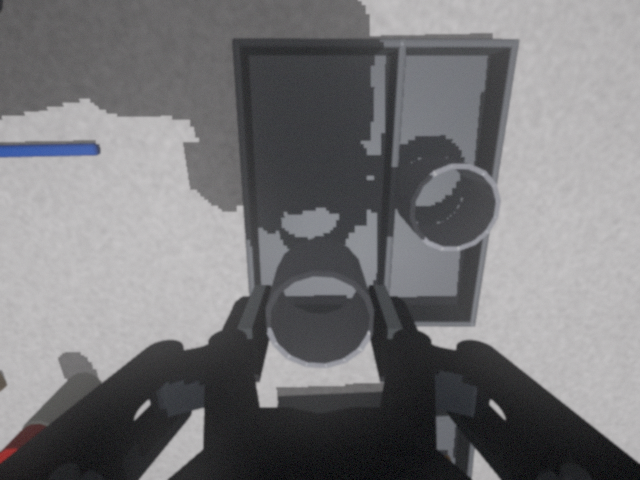

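cutter_a is over the near end of the bay, upright, and the marker cutter at (455,205) is clear. I'm lowering it.

>>> {"api": "play_rows", "payload": {"xyz": [[0, 0.001, 0.05], [0, 0.001, 0.085], [0, 0.001, 0.1], [0, 0.001, 0.11], [0, 0.001, 0.112]], "rotation": [[0, 0, 0], [0, 0, 0], [0, 0, 0], [0, 0, 0], [0, 0, 0]]}}

```text
t: 19.2
ee_pos: [0.5789, 0.1899, 0.0259]
ee_rot: [-0.0, 0.714, 0.7, 0.001]
ft_force: [-0.3, -0.5, -0.3]
finger_gap: 0.504
```

```bash
python3 -c "
from h import *
goal(.578,.190,.0235,1.551)"
```

```text
t 19.2 pos [0.5789 0.1899 0.0259] yaw 1.551 gap mm 42.8 F [-0.3 -0.5 -0.3] q [ 0.18  0.53 -0.2   0.84  0.    1.77]
  xyz [0.0002, -0.0022, 0.0061] rot [0.0003, -0.0003, -0.0]
```

>>> {"api": "play_rows", "payload": {"xyz": [[0, 0, 0.004], [0, 0, 0.004], [0, 0, 0.004]], "rotation": [[0, 0, 0], [0, 0, 0], [0, 0, 0]]}}

```text
t: 19.5
ee_pos: [0.5791, 0.1899, 0.0247]
ee_rot: [0.0, 0.714, 0.7, 0.001]
ft_force: [0.5, 0.4, -0.6]
finger_gap: 0.504
```

>>> {"api": "play_rows", "payload": {"xyz": [[0, 0, 0], [0, 0, 0], [0, 0, 0], [0, 0, 0], [0, 0, -0.05]], "rotation": [[0, 0, 0], [0, 0, 0], [0, 0, 0], [0, 0, 0], [0, 0, 0]], "jaw": -0.24}}

```text
t: 20.0
ee_pos: [0.5777, 0.1896, 0.0429]
ee_rot: [-0.001, 0.714, 0.7, -0.001]
ft_force: [-0.3, -0.3, -0.3]
finger_gap: 0.617
```

>>> {"api": "play_rows", "payload": {"xyz": [[0, 0, -0.05], [0, 0, -0.15], [0, 0, -0.22], [0, 0, -0.22], [0, 0, -0.22]], "rotation": [[0, 0, 0], [0, 0, 0], [0, 0, 0], [0, 0, 0], [0, 0, 0]]}}

```text
t: 20.5
ee_pos: [0.578, 0.1896, 0.1311]
ee_rot: [-0.001, 0.714, 0.7, -0.0]
ft_force: [0.2, 0.0, -1.1]
finger_gap: 0.619
```

```bash
python3 -c "
from h import *
goal(.394,.3385,.11,1.571)
im=capture('wrist')
cv2.imwrite('pics/w13.png',im[:,:,::-1])"
```

```text
t 20.5 pos [0.578  0.1896 0.1311] yaw 1.551 gap mm 52.6 F [ 0.2  0.  -1.1] q [ 0.18  0.45 -0.04  1.09  0.    1.77]
  xyz [0.3629, -0.4673, 0.0535] rot [-0.0005, -0.0001, -0.0064]
```

View pics/w13.png

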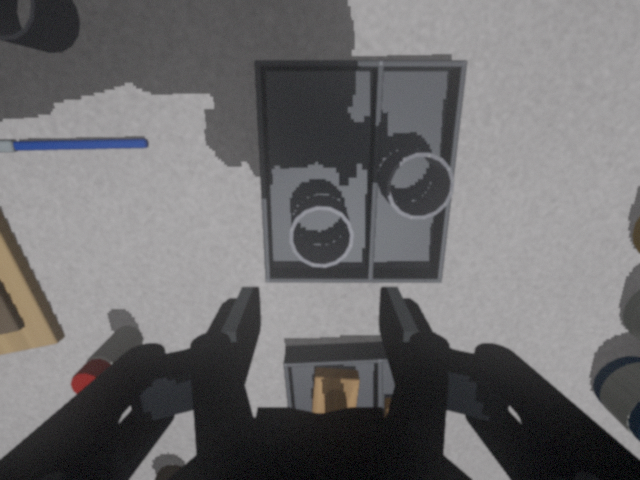

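cutter_a stands in the bay, its rim at (321,236). Now cutter_b.

>>> {"api": "play_rows", "payload": {"xyz": [[0.363, -0.467, 0.02], [0.363, -0.467, 0.053], [0.363, -0.467, 0.053], [0.363, -0.467, 0.053], [0.363, -0.467, 0.053]], "rotation": [[0, 0, -0.006], [0, 0, -0.006], [0, 0, -0.006], [0, 0, -0.006], [0, 0, -0.006]], "jaw": -0.7}}

```text
t: 21.05
ee_pos: [0.3906, 0.3391, 0.1082]
ee_rot: [-0.002, 0.707, 0.707, -0.002]
ft_force: [0.5, 0.8, 0.3]
finger_gap: 0.848
```

```bash
python3 -c "
from h import *
goal(.394,.3385,.018,1.571)
C=cam('wrist');im=capture('wrist')
for z in (0,.04):
  for a in np.arange(12)*np.pi/6: cv2.circle(im,tuple(int(a) for a in proj(C,(.394+.022*np.cos(a),.3385+.022*np.sin(a),z))),1,(255,0,0),-1)
cv2.imwrite('pics/w14.png',im[:,:,::-1])"
```

```text
t 21.05 pos [0.3906 0.3391 0.1082] yaw 1.57 gap mm 72.1 F [0.5 0.8 0.3] q [ 0.56  0.32 -0.31  0.94  0.    2.13]
  xyz [-0.0013, 0.0097, 0.2253] rot [-0.0017, 0.0003, -0.0002]
```

View pics/w14.png

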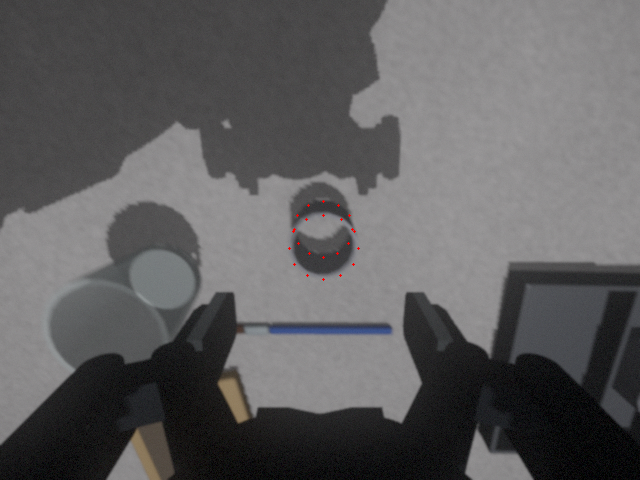

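```bash
python3 -c "
from h import *
C=cam('wrist')
for u,v in ((162,279),(128,279),(195,279)): print(ray(C,u,v,0.003).round(3))
for z in (.08,.1): print(z,ray(C,108,323,z).round(3),ray(C,166,323,z).round(3))
Ct=cam('top')
for z in (.08,.1): print(z,ray(Ct,142,356,z).round(3),ray(Ct,142,336,z).round(3))"
```

```text
[0.265 0.301 0.003]
[0.238 0.301 0.003]
[0.29  0.301 0.003]
0.08 [0.269 0.31  0.08 ] [0.302 0.31  0.08 ]
0.1 [0.283 0.323 0.1  ] [0.312 0.323 0.1  ]
0.08 [0.268 0.297 0.08 ] [0.302 0.298 0.08 ]
0.1 [0.268 0.291 0.1  ] [0.302 0.292 0.1  ]
```

The rim circle (323,240) fits cutter_b. The glass jar only reaches x≈0.30, while the finger backs are at about 0.34, so it is clear. I'm descending.

>>> {"api": "play_rows", "payload": {"xyz": [[-0.001, 0.009, 0.1], [-0.001, 0.009, 0.19], [-0.001, 0.009, 0.225], [-0.001, 0.009, 0.225], [-0.001, 0.009, 0.225]], "rotation": [[-0.001, 0, 0], [-0.001, 0, 0], [-0.001, 0, 0], [-0.001, 0, 0], [-0.001, 0, 0]]}}

```text
t: 21.6
ee_pos: [0.3896, 0.3403, 0.0175]
ee_rot: [-0.001, 0.707, 0.708, -0.002]
ft_force: [0.2, -0.4, 0.6]
finger_gap: 0.852
```

>>> {"api": "play_rows", "payload": {"xyz": [[0, 0, 0], [0, 0, 0], [0, 0, 0], [0, 0, 0], [0, 0, 0]], "rotation": [[0, 0, 0], [0, 0, 0], [0, 0, 0], [0, 0, 0], [0, 0, 0]], "jaw": 1.0}}

```text
t: 22.1
ee_pos: [0.3902, 0.3406, 0.0185]
ee_rot: [-0.001, 0.707, 0.708, -0.002]
ft_force: [-1.5, -1.7, 7.8]
finger_gap: 0.503
```

>>> {"api": "play_rows", "payload": {"xyz": [[0, 0, -0.1], [0, 0, -0.2], [0, 0, -0.26], [0, 0, -0.26], [0, 0, -0.26]], "rotation": [[0, 0, 0], [0, 0, 0], [0, 0, 0], [0, 0, 0], [0, 0, 0]]}}

```text
t: 22.6
ee_pos: [0.3907, 0.3407, 0.1229]
ee_rot: [-0.001, 0.707, 0.708, -0.001]
ft_force: [-0.7, -0.6, -1.2]
finger_gap: 0.501
```

```bash
python3 -c "
from h import *
goal(.579,.263,.12,1.551)
im=capture('wrist')
cv2.imwrite('pics/w15.png',im[:,:,::-1])"
```

```text
t 22.6 pos [0.3907 0.3407 0.1229] yaw 1.572 gap mm 42.6 F [-0.7 -0.6 -1.2] q [ 0.56  0.31 -0.28  0.98  0.    2.13]
  xyz [-0.195, 0.4704, 0.0058] rot [-0.0009, -0.0001, 0.0068]
```

View pics/w15.png

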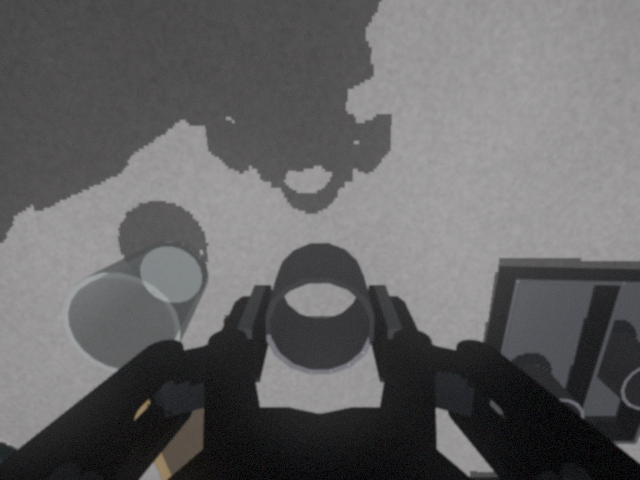

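cutter_b is gripped level at (320,318). I'm carrying it.

>>> {"api": "play_rows", "payload": {"xyz": [[-0.195, 0.47, 0], [-0.195, 0.47, 0], [-0.195, 0.47, 0], [-0.195, 0.47, 0], [-0.195, 0.47, 0]], "rotation": [[-0.001, 0, 0.007], [-0.001, 0, 0.007], [-0.001, 0, 0.007], [-0.001, 0, 0.007], [-0.001, 0, 0.007]]}}

```text
t: 23.15
ee_pos: [0.5825, 0.26, 0.1191]
ee_rot: [-0.0, 0.716, 0.698, -0.001]
ft_force: [-0.9, 1.5, -0.6]
finger_gap: 0.504
```

```bash
python3 -c "
from h import *
goal(.579,.263,.07,1.551)"
```

```text
t 23.15 pos [0.5825 0.26   0.1191] yaw 1.547 gap mm 42.8 F [-0.9  1.5 -0.6] q [ 0.29  0.51  0.03  1.1  -0.    1.89]
  xyz [0.0075, -0.0086, 0.1227] rot [-0.0005, 0.0005, -0.0014]
```

>>> {"api": "play_rows", "payload": {"xyz": [[0.007, -0.009, 0.02], [0.007, -0.009, 0.08], [0.007, -0.009, 0.122], [0.007, -0.009, 0.122], [0.007, -0.009, 0.122]], "rotation": [[0, 0, -0.001], [0, 0, -0.001], [0, 0, -0.001], [0, 0, -0.001], [0, 0, -0.001]]}}

```text
t: 23.65
ee_pos: [0.5776, 0.2633, 0.07]
ee_rot: [-0.0, 0.714, 0.7, -0.002]
ft_force: [0.3, 0.7, -0.4]
finger_gap: 0.502
```

```bash
python3 -c "
from h import *
goal(.579,.263,.022,1.551)
im=capture('wrist')
cv2.imwrite('pics/w16.png',im[:,:,::-1])"
```

```text
t 23.65 pos [0.5776 0.2633 0.07  ] yaw 1.551 gap mm 42.6 F [ 0.3  0.7 -0.4] q [ 0.3   0.53 -0.06  0.98 -0.    1.89]
  xyz [-0.0004, 0.0039, 0.12] rot [-0.001, 0.0006, -0.0001]
```

View pics/w16.png

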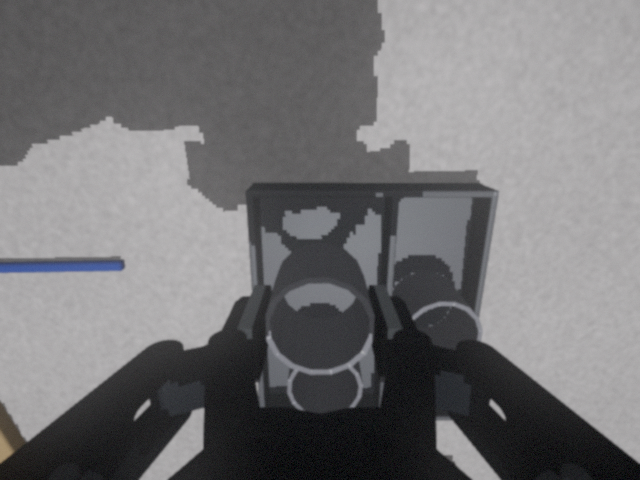

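cutter_b is over the free end of the bay, and cutter_a at (325,388) is clear. I'm lowering it.

>>> {"api": "play_rows", "payload": {"xyz": [[0, 0.003, 0.055], [0, 0.003, 0.09], [0, 0.003, 0.105], [0, 0.003, 0.117], [0, 0.003, 0.119]], "rotation": [[-0.001, 0, 0], [-0.001, 0, 0], [-0.001, 0, 0], [-0.001, 0, 0], [-0.001, 0, 0]]}}

```text
t: 24.2
ee_pos: [0.5795, 0.2633, 0.0234]
ee_rot: [0.001, 0.714, 0.7, 0.0]
ft_force: [-0.1, 0.1, -1.5]
finger_gap: 0.503
```

>>> {"api": "play_rows", "payload": {"xyz": [[0, 0, 0.003], [0, 0, 0.003], [0, 0, 0.003]], "rotation": [[0, 0, 0], [0, 0, 0], [0, 0, 0]]}}

```text
t: 24.5
ee_pos: [0.5798, 0.2634, 0.0227]
ee_rot: [0.001, 0.714, 0.7, 0.0]
ft_force: [-1.0, 0.0, 1.3]
finger_gap: 0.504
```

>>> {"api": "play_rows", "payload": {"xyz": [[0, 0, 0], [0, 0, 0], [0, 0, 0], [0, 0, 0], [0, 0, -0.05]], "rotation": [[0, 0, 0], [0, 0, 0], [0, 0, 0], [0, 0, 0], [0, 0, 0]], "jaw": -0.24}}

```text
t: 25.0
ee_pos: [0.5784, 0.263, 0.0408]
ee_rot: [0.0, 0.714, 0.7, -0.001]
ft_force: [-0.6, -0.3, 0.4]
finger_gap: 0.615
```

>>> {"api": "play_rows", "payload": {"xyz": [[0, 0, -0.05], [0, 0, -0.15], [0, 0, -0.25], [0, 0, -0.35], [0, 0, -0.35]], "rotation": [[0, 0, 0], [0, 0, 0], [0, 0, 0], [0, 0, 0], [0, 0, 0]]}}

```text
t: 25.5
ee_pos: [0.5805, 0.264, 0.1861]
ee_rot: [0.002, 0.714, 0.7, 0.002]
ft_force: [0.0, -0.3, -0.2]
finger_gap: 0.618
```

```bash
python3 -c "
from h import *
goal(.137,.507,.3,1.551)
im=capture('wrist')
cv2.imwrite('pics/w17.png',im[:,:,::-1])"
```

```text
t 25.5 pos [0.5805 0.264  0.1861] yaw 1.551 gap mm 52.5 F [ 0.  -0.3 -0.2] q [ 0.3   0.47  0.15  1.25 -0.    1.89]
  xyz [0.5851, -1.1189, -0.2917] rot [0.002, -0.0, -0.0001]
```

View pics/w17.png

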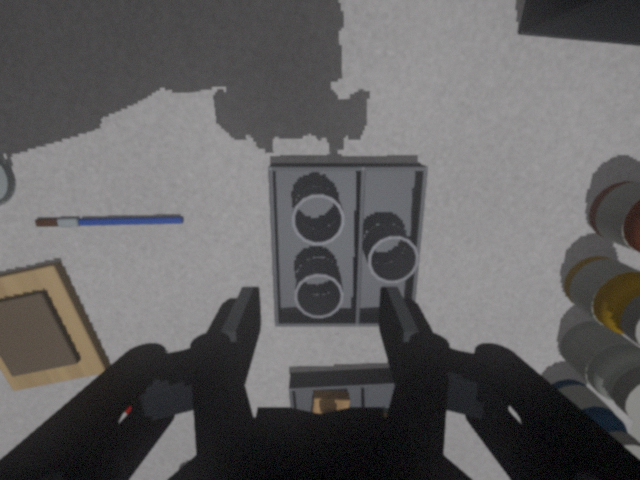

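Both cutters stand in the bay, rims at (318,219) and (319,296). I'm moving the arm aside so the fixed cameras can check everything.

>>> {"api": "play_rows", "payload": {"xyz": [[0.2, -0.35, -0.25], [0.5, -0.9, -0.29], [0.585, -1, -0.29], [0.585, -1, -0.29], [0.585, -1, -0.29]], "rotation": [[0.002, 0, 0], [0.002, 0, 0], [0.002, 0, 0], [0.002, 0, 0], [0.002, 0, 0]]}}

```text
t: 26.05
ee_pos: [0.3737, 0.3874, 0.2495]
ee_rot: [-0.001, 0.714, 0.7, -0.002]
ft_force: [0.4, -0.1, -0.4]
finger_gap: 0.622
```

>>> {"api": "play_rows", "payload": {"xyz": [[0.3, -0.6, 0], [0.3, -0.6, 0], [0.3, -0.6, 0], [0.3, -0.6, 0], [0.3, -0.6, 0]], "rotation": [[0, 0, 0], [0, 0, 0], [0, 0, 0], [0, 0, 0], [0, 0, 0]]}}

```text
t: 26.55
ee_pos: [0.1521, 0.5031, 0.2493]
ee_rot: [-0.001, 0.714, 0.7, -0.003]
ft_force: [0.7, 0.2, 0.1]
finger_gap: 0.621
```

```bash
python3 - <<'E'
from fit import *
print(sense()["ee_pos"],sense()["joint_velocities"].round(3),sense()["t"])
for n in("top","scene"):
    im=capture(n); cv2.imwrite(f"pics/{n}_end.png",im[:,:,::-1])
    C=cam(n)
    for t in("pot","glue"):
        for d in trace(n,t)[:1]:
            m=d["pixels"].astype(np.uint8); cs,_=cv2.findContours(m,0,1); o=np.zeros_like(m); cv2.fillPoly(o,[cv2.convexHull(np.vstack(cs))],1)
            p=(.419,-.0865,0) if t=="pot" else (.4036,.0835,0)
            print(n,t,d["score"],*[a.round(4) for a in fit(t,p,[(C,o.astype(float))])])
E
```

```text
[0.15205338 0.50310024 0.24925088] [0.966 0.127 0.177 0.043 0.007 0.958] 26.55
top pot 0.58 [ 0.4204 -0.0871  0.0599] 0.057
top glue 0.73 [0.4035 0.0827 0.1855] 0.0838
scene pot 0.73 [ 0.417  -0.0874  0.3695] 0.0791
scene glue 0.82 [0.4033 0.0848 0.2516] 0.1065
```

View pics/top_end.png

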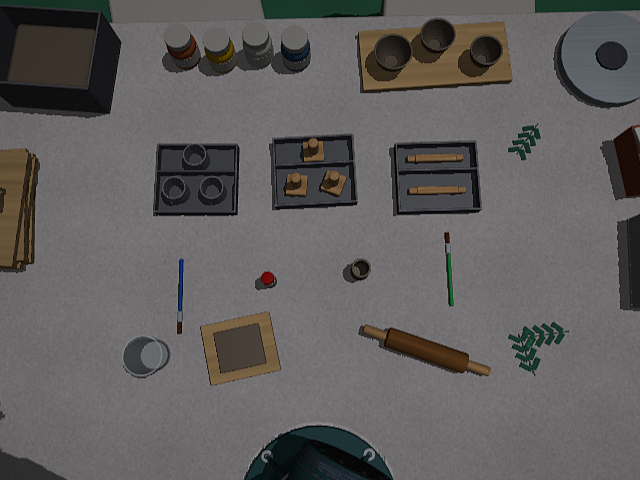

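View pics/scene_end.png

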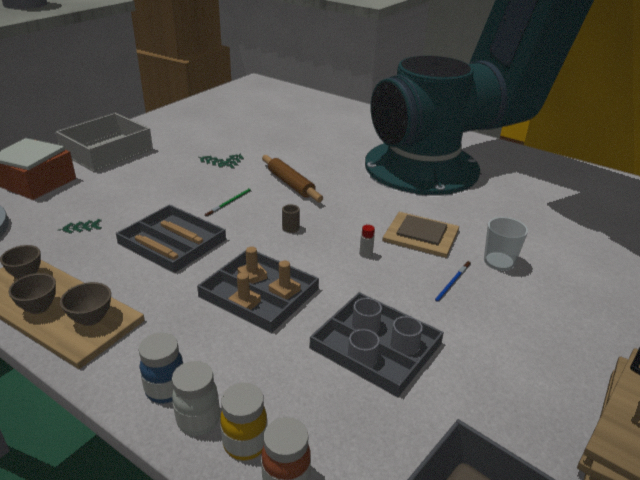

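Both pictures show all five pieces in place: cutters at (174,188) and (211,188), stamps at (296,184) and (333,182), stick at (437,190). The cup and glue stick are still where they stood. I'll let the arm settle, then hand in.

>>> {"api": "play_rows", "payload": {"xyz": [[0, 0, 0], [0, 0, 0], [0, 0, 0], [0, 0, 0], [0, 0, 0]], "rotation": [[0, 0, 0], [0, 0, 0], [0, 0, 0], [0, 0, 0], [0, 0, 0]]}}

```text
t: 27.35
ee_pos: [0.1549, 0.5024, 0.2497]
ee_rot: [-0.001, 0.715, 0.699, -0.003]
ft_force: [0.2, -0.3, 0.2]
finger_gap: 0.619
```

```bash
python3 -c "
from h import *
s=sense();print(s['t'],s['ee_pos'],s['joint_velocities'].round(3)); print(job_done())"
```

```text
27.35 [0.15493977 0.50236832 0.24968249] [ 0.003  0.001 -0.     0.002 -0.001  0.001]
the job is handed in; nothing more can be done
None
```

I put all five pieces into the near bays of their matching trays and handed the job in at 27.35 s of the 112 s. Handing in gives no verdict, so the result is not confirmed.

- **Pieces:** the last top and scene pictures show both stamps on their feet, both cutters on their rims and the stick flat along its bay, none on top of another. I judged this by eye and did not measure the final poses.
- **Cup and glue stick:** compared with the start, each was within about 1 mm in both cameras, well inside the 20 mm limit.
- **Arm:** it was clear of everything and at rest at hand-in. The wrist force readings stayed at about 10 N or less.
- **One disagreement:** the starting angle of stamp_b's foot differed between the two cameras. It did not matter, because I gripped the stamps by their round handles.

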